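# Load a brass plate into a drill jig and clamp it

### The job

The brass plate lying on the front of the drill jig has to be ready for drilling. With the jig's cam clamp open (push its lever back first if it was left part-way closed), slide the plate flat under the low bush plate until it is fully home against the end stop, without lifting or tipping it; then pull the lever round with a fingertip as far as it goes, so that the cam presses the plate square against the fence. Do it all by pushing with the fingertips, and leave the other things on the bench where they lie.

Things in the scene. Friction and masses are not known exactly. Their poses are not given: they have to be found in the camera images.
- drill_jig: Drill jig screwed to the bench: dark steel base 200 x 132 x 10 mm with steel guides. Origin on the bench under the base. +x: feeding direction (away from the robot), +y: left of it, z up. Base from x -125 to +75, y -58 to +74 mm; the plate slides on its top, 10 mm above the bench. Apart from the hub, lever and bushes, nothing on it is higher than 34 mm.
- blank: Loose brass plate, 80 (x) x 60 (y) x 8 (z) mm, corners rounded 6 mm, about 0.3 kg. Origin: centre of its underside. Starts flat on the bare front of the jig's base, its +x towards the mouth, up to 0.25 rad askew. Home and clamped, its origin is at jig x +15, y 0, z +10 mm and its rear edge (x -25 mm) is still in the open, in the mouth.
- end_stop (a point): Middle of the end stop's face: jig x +55, y +2, z +15 mm (axes as the jig's). The plate's front edge rests on it when home.
- channel_mouth (a point): Middle of the channel's mouth: jig x -20, y +2, z +10 mm, on the base. From here on the channel is straight: right (fence) face at jig y -30, left rail face at y +34 mm, 4 mm wider than the plate; walls 10 mm high above the base. Before it, from jig x -48 to -20 mm, two guides of that height flare outwards by 26 degrees.
- bridge (a point): Centre of the underside of the steel bush plate (the low bridge): jig x +34, y +2, z +20 mm, so 10 mm above the base and 2 mm above the plate. It spans the channel from jig x +18 to +50 mm; its top is 30 mm above the bench, and two drill bushes on it reach 38 mm.
- clamp_lever (a joint): Cam lever, rad: 0 = open, 1.92 = closed at its limit, counter-clockwise from above; starts at 0 to 1.2. Arm direction in the jig's frame = 60 degrees + value (open: left and forwards; closed: back along the base). The cam is clear of the channel below 0.35; beyond, it bulges in (2 mm at 0.8, 4.5 closed). Closing slides the plate to the fence, bearing on it from 1.4. Stays where left.
- lever_knob (a point): On the axis of the lever's upright black handle, 75 mm from the pivot, 45 mm above the bench. The handle is a round post 12 to 18 mm across, from 21 to 63 mm above the bench; its arm is 8 mm thick, 26.5 mm above the bench. Push it sideways along the circle about the pivot: 1 to 2 N, up to about 6 N at the end of closing.
- lever_pivot (a point): The lever's vertical pivot axis (jig x 0, y +49 mm), 26.5 mm above the bench, on the left of the mouth. The hub is 22 mm across, its top 38 mm above the bench; below it sits the round steel cam, 30 mm across.
- needle_file: Needle file, 150 mm long, 13 mm thick, on the bench close beside the jig's right edge. Bystander: leave alone. Origin under its middle.
- oil_bottle: Small dropper bottle, 33 mm across, 102 mm tall, standing behind the right corner of the jig. Bystander: leave alone. Origin under its middle.
- bench_block: Steel bench block, 44 x 68 x 28 mm, behind the jig on the right. Bystander: leave alone. Origin under its middle.
- bezel_cup: Steel cup, 56 mm across, 18 mm high, on the bench to the left of the jig. Bystander: leave alone. Origin under its middle.
- copper_disc: Copper disc, 24 mm across, 6 mm thick, on the bench to the left of the jig's front. Bystander: leave alone. Origin under its middle.
- drilled_plate: A finished brass plate of the same size with two drilled holes, on the bench behind the jig. Bystander: leave alone. Origin under its middle.
- pliers_flat: Pliers, 146 mm long, 12 mm thick, on the bench at the front left. Bystander: leave alone. Origin under its middle.

How it is judged (in metres and radians):
On the way, in this order (a step that is already met when the one before it is completed fails the run):
1. the plate lies home in the channel against the end stop, with the clamp still open (x of blank in the frame of drill_jig above 0.0125 m and value of joint clamp_lever below 1 rad), for 0.2 s.
2. the lever is pulled round fully closed (value of joint clamp_lever above 1.75 rad), for 0.2 s.
At the end, for the whole second after the job is handed in: The plate lies flat on the jig's base under the bush plate, at rest, within 2 mm of the end stop, within 1.7 mm of the fence and within 0.035 rad of square, and the lever is closed (beyond 1.75 rad) (x of blank in the frame of drill_jig between 0.013 and 0.017 m and y of blank in the frame of drill_jig between -0.0017 and 0.0017 m and z of blank in the frame of drill_jig between 0.0085 and 0.0115 m and angle between the x axis of blank and the x axis of drill_jig, either way round below 0.035 rad and angle between blank's own z axis and vertical below 0.03 rad and value of joint clamp_lever above 1.75 rad and linear speed of blank below 0.01 m/s); the robot touches nothing.
It fails at once if the plate is lifted off the jig's base or tipped (over 6 mm up, or over 0.1 rad), or pushed off the base (z of blank in the frame of drill_jig above 0.016 m or z of blank in the frame of drill_jig below 0.005 m or angle between blank's own z axis and vertical above 0.1 rad).
It fails at once if one of the other loose things on the bench is moved more than 15 mm (distance of any of needle_file, oil_bottle, bench_block, bezel_cup, copper_disc, drilled_plate, pliers_flat from where it was at the start of the episode above 0.015 m).
It also fails if it takes over 72 s, if anything falls off the work surface, if the arm or the gripper's body presses on something with over 40 N, if the wrist force passes 120 N, or if a joint passes its speed limit or range.

### The arm

A 6-joint arm with a two-finger parallel gripper is mounted at the origin on the work surface; the furniture and walls round the work are solid. World frame = base frame: x ahead of the robot, y to its left, z up, the work surface at z = 0. Lengths are in mm, angles in rad, forces in N, time in s.
With the tool pointing down it reaches from about 350 to 875 mm from the base axis. Payload 4.2 kg.
Tool frame: the origin (TCP) lies midway between the tips of the shut fingers; the grasp point (between the pads) lies 19 mm behind it; z points along the fingers, y is the line along which they close (so a half turn about z gives the same grasp; the last joint's range is limited). The gripper opens to 85 mm and grips with 20 to 120 N. Pads are 22 mm wide; open, the fingers measure 114 mm over their backs; the gripper's body (76 mm by 85 mm) begins 54 mm behind the grasp point. The pads swing forward as they close: fully open they stand 13 mm farther back than shut.
Start: joints at [1.426, 0.385, 0.008, 0, -1.194, -0.259], TCP at [245.539, 574.726, 231.312] pointing down, gripper open.
Joint ranges: [-3.14, 3.14], [-1.21, 2.06], [-1.07, 1.41], [-3.16, 2.05], [-2.99, -0.16], [-3.1, 3.1]. Speed limits (rad/s): [2.79, 2.79, 3.14, 3.14, 3.14, 3.14].

### API

Orientations are given as a unit quaternion [x, y, z, w].
In Python, from bench import arm gives the robot as it stands.
- The arm moves only by the tool send_rows, never from a script. Its argument "targets" is a list of rows, each an object of numbers: "gripper": the gripper command: -1 is fully open, 1 is shut, values between are in proportion; "x", "y", "z": the shift along the tool's x, y, z in cm; "ax", "ay", "az": the turn, a rotation vector about the tool's x, y, z in degrees. A call has 1 to 5 rows; each row shifts and turns the commanded pose from where the row before left it, along the tool's axes as they then stand; what a row does not reach is not made up. A row lasts 1/12 s, in which the tool goes at most 41.7 mm and 7.16 degrees, less where a joint would pass 70% of its speed; a pose out of reach is approached as far as the arm can. A call is refused whole if a number of a shift passes 4.17 or a number of a turn 7.16, either way. A call with a gripper value outside its range is refused whole. The fingers move at their own pace and stop on an object; the grip force is fixed at half the most. Time passes only in rows, so rows that do not move let the fingers close. It gives the time, the measured TCP pose, the force, the opening and the grip force at its end, in the units of the state.
- arm.read_state(): the state, without advancing time (a new reading comes with each control period).
- arm.get_image(name): name is "side" or "top"; returns (picture, depth): 420x560x3 uint8, red, green, blue; 420x560 float32, mm along the optical axis (not along the pixel's ray), 0 where there is no reading.
- arm.camera_model(name): a dict with "fx", "fy", "cx", "cy" (pixels), "cam_to_world" (4x4, takes a point from camera to world coordinates). Camera axes: x right, y down, z forward; pixel columns grow to the right and rows downward; lengths in mm; the calibration is good to about 2 mm. A picture is of the moment at which its call begins. camera_model takes no time and is no camera call.
- arm.job_done(): hands the job in; it is judged then, once.
Trained networks look in the newest picture that a camera, given by its name, has taken for a name from the list of things; names that differ only in an ending like _2 or _b are one class to them, and where a whole thing is asked for, a point or a joint stands for the part that bears it (a point fixed in the world has none). Each returns a list of dicts, best first, with "score" (0 to 1); they miss things now and then, are a little off and sometimes report something else, mostly with a low value. They report only what shows in the picture. A call takes as long as a camera call.
- arm.boxes_of(camera, thing): "rect" ([left, top, width, height] in pixels, round what is visible of it).
The state is a dict: "clock": time; "joints": joint angles; "joint_vel": joint speeds; "joint_efforts": joint torques, N m; "position": TCP position; "ee_rot": TCP orientation; "contact_force": force on the tool from outside, world axes, zero at the start; "wrist_torque": the same for the moment, N m; "gripper_width": finger opening in mm; "grasp_force": force on a finger pad.
Only numpy, scipy, OpenCV 4.12 (cv2) and the standard library are available. Lean on these libraries where they do the work, as an engineer would, in place of code of your own. Each camera call takes 0.05 s, during which the arm holds its last target. There are 200 camera calls.

## Working session

There is one attempt and no reset: what is moved stays moved. The work goes in short steps, Python scripts to look and compute and a tool call to move; the robot and the scene stay as the last step left them, time stands still between calls to the robot, and variables do not carry over. Pictures are saved under pics/ and viewed, at most 12 in all, crops included, and the job is handed in when it is done.

Besides the shell and the picture viewer there is one more tool, called after "Request:" as a command line: name --argument value ..., lists and objects as JSON in quotes. send_rows: Moves the arm, as the interface text tells. Its arguments: {"type":"object","properties":{"targets":{"type":"array"}},"required":["targets"]}

```bash
mkdir -p pics; ls; python3 - <<'E'
from bench import arm
import cv2
s=arm.read_state(); print(s)
for n in("top","side"):
    im,d=arm.get_image(n); cv2.imwrite(f"pics/{n}0.png",im[:,:,::-1]); print(n,{k:(v.round(3).tolist() if hasattr(v,'round') and not isinstance(v,float) else v) for k,v in arm.camera_model(n).items()})
    for t in("drill_jig","blank","lever_knob","clamp_lever","needle_file","bezel_cup","oil_bottle","copper_disc","pliers_flat"):
        print(t,[(b["rect"],round(b["score"],2)) for b in arm.boxes_of(n,t)[:2]])
E
```

```text
pics
{'clock': 0.0, 'joints': array([ 1.42558823e+00,  3.85553112e-01,  6.60888582e-03, -5.20639381e-04,
       -1.19398222e+00, -2.58616060e-01]), 'joint_vel': array([-0.00092546,  0.00020161,  0.00109114, -0.0002789 , -0.00189612,
       -0.00161358]), 'joint_efforts': array([-8.30009367e-05, -3.92292058e+01,  1.88392532e+01,  4.18630064e+00,
       -4.63417004e-03,  5.86631501e-06]), 'position': array([245.3232972 , 574.19881013, 230.21381558]), 'ee_rot': array([ 9.79665066e-01, -2.00636902e-01, -1.81204263e-04,  1.07706059e-03]), 'contact_force': array([-0.66466265,  0.07038232, -0.57119216]), 'wrist_torque': array([-0.00096215, -0.02968537,  0.01454319]), 'grasp_force': 0.0, 'gripper_width': 85.2507068483332}
top {'fx': 487.984907351246, 'fy': 487.984907351246, 'cx': 281.41580846725446, 'cy': 210.30348024406396, 'cam_to_world': [[0.011, -0.984, 0.18, 360.166], [-0.999, -0.016, -0.027, 6.085], [0.03, -0.18, -0.983, 1048.096], [0.0, 0.0, 0.0, 1.0]]}
drill_jig [([253.0, 163.2, 89.5, 99.6], 0.67)]
blank [([291.6, 213.9, 34.8, 39.5], 0.9), ([343.9, 178.8, 13.7, 54.1], 0.51)]
lever_kn
[... 558 characters left out ...]
3], [-0.92, -0.288, 0.266, -312.56], [0.0, -0.679, -0.734, 872.567], [0.0, 0.0, 0.0, 1.0]]}
drill_jig [([255.7, 192.2, 82.8, 73.9], 0.72)]
blank [([283.6, 227.3, 30.9, 31.7], 0.84), ([295.6, 173.9, 26.0, 23.0], 0.25)]
lever_knob [([258.1, 210.0, 37.5, 12.6], 0.74), ([259.2, 198.0, 80.5, 66.9], 0.34)]
clamp_lever [([260.7, 207.3, 35.3, 13.1], 0.63), ([337.4, 215.6, 14.0, 42.1], 0.34)]
needle_file [([337.4, 216.9, 15.9, 41.8], 0.56), ([255.5, 192.6, 80.8, 72.9], 0.53)]
bezel_cup [([222.6, 223.5, 25.3, 28.5], 0.56)]
oil_bottle [([365.1, 167.7, 15.3, 35.8], 0.72), ([256.9, 196.6, 80.1, 69.0], 0.71)]
copper_disc [([244.1, 248.5, 11.6, 11.4], 0.45)]
pliers_flat [([148.8, 223.2, 47.6, 30.2], 0.91)]
```

```bash
python3 - <<'E'
import cv2
a=cv2.imread("pics/top0.png")[110:290,215:375]; cv2.imwrite("pics/t1.png",cv2.resize(a,None,fx=3.3,fy=3.3,interpolation=cv2.INTER_CUBIC))
a=cv2.imread("pics/side0.png")[150:290,210:400]; cv2.imwrite("pics/s1.png",cv2.resize(a,None,fx=4,fy=4,interpolation=cv2.INTER_CUBIC))
E
```

```text
(no output)
```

View pics/t1.png

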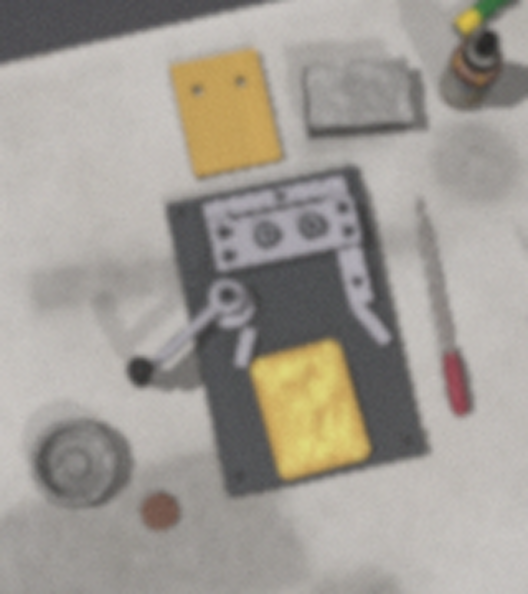

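View pics/s1.png

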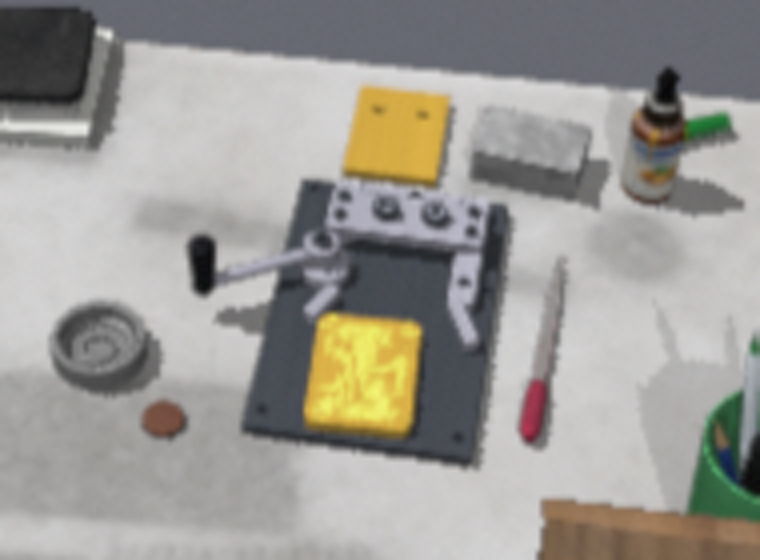

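```bash
cat > h.py <<'E'
import numpy as np, cv2
from scipy.optimize import least_squares
from bench import arm
def px2w(n,uv,z):
    m=arm.camera_model(n);T=np.array(m["cam_to_world"]);uv=np.atleast_2d(np.float64(uv))
    r=np.c_[(uv[:,0]-m["cx"])/m["fx"],(uv[:,1]-m["cy"])/m["fy"],np.ones(len(uv))]@T[:3,:3].T
    return T[:3,3]+r*((z-T[2,3])/r[:,2])[:,None]
def fit(loc,w):
    def R(a): return np.array([[np.cos(a),-np.sin(a)],[np.sin(a),np.cos(a)]])
    s=least_squares(lambda p:((loc@R(p[2]).T+p[:2])-w).ravel(),[w[:,0].mean(),w[:,1].mean(),.2])
    return s.x,np.abs(s.fun).max()
def tojig(J,w):
    c,s=np.cos(J[2]),np.sin(J[2]);return (np.atleast_2d(w)[:,:2]-J[:2])@np.array([[c,-s],[s,c]])
def toworld(J,l):
    c,s=np.cos(J[2]),np.sin(J[2]);return np.atleast_2d(l)@np.array([[c,s],[-s,c]])+J[:2]
def blank(n,im,lim):
    h=cv2.cvtColor(im,cv2.COLOR_RGB2HSV);m=cv2.inRange(h,(15,110,90),(35,255,255))
    k=np.zeros_like(m);x,y,w,hh=lim;k[y:y+hh,x:x+w]=m[y:y+hh,x:x+w]
    c=max(cv2.findContours(k,0,1)[0],key=cv2.contourArea)
    W=px2w(n,c[:,0],18)[:,:2].astype(np.float32)
    return cv2.minAreaRect(W)
E
python3 - <<'E'
from h import *
L=np.array([[75,74],[75,-58],[-125,-58],[-125,74.]])
t=np.array([[167,203],[357,168],[428,453],[228,495]])/3.3+[215,110]
s=np.array([[304,180],[508,205],[476,466],[244,432]])/4+[210,150]
Jt=fit(L,px2w("top",t,10)[:,:2]);Js=fit(L,px2w("side",s,10)[:,:2]);print(Jt,Js)
J=Jt[0]
for n,lim in(("top",(285,205,50,55)),("side",(278,222,42,42))):
    im,d=arm.get_image(n); r=blank(n,im,lim);print(n,r,tojig(J,[r[0]]))
k=px2w("top",np.array([[140,370]])/3.3+[215,110],63);print("knob",k,tojig(J,k))
k=px2w("side",np.array([[202,242]])/4+[210,150],63);print("knobside top",k,tojig(J,k))
p=px2w("top",np.array([[228,297]])/3.3+[215,110],38);print("piv",p,tojig(J,p))
for n,q,z in(("cup",(83,462),15),("disc",(160,511),6),("file",(458,385),10)):
    p=px2w("top",np.array([q])/3.3+[215,110],z);print(n,p,tojig(J,p))
np.save("J.npy",J)
E
```

```text
(array([ 5.79891484e+02, -7.48600538e+01,  2.21647027e-01]), np.float64(2.78093689788102)) (array([ 5.77276655e+02, -7.60114291e+01,  2.31811454e-01]), np.float64(2.1184329400074944))
top ((499.8653869628906, -81.02286529541016), (80.05866241455078, 60.83489990234375), 15.840337753295898) [[-79.42320579  11.58062073]]
side ((498.2986145019531, -81.02233123779297), (86.06195831298828, 62.09040451049805), 15.790359497070312) [[-80.95153241  11.92557574]]
knob [[515.45385176  27.34589742  63.        ]] [[-40.39265992 113.87140945]]
knobside top [[517.01738874  27.09396573  63.        ]] [[-38.92275604 113.2819181 ]]
piv [[567.60658176 -27.46806547  38.        ]] [[-1.56587634 48.93329543]]
cup [[462.73872256  63.69655832  15.        ]] [[-83.82699512 160.92153079]]
disc [[432.72113255  13.86397815   6.        ]] [[-124.06528349  118.90698682]]
file [[ 517.18324745 -179.62187534   10.        ]] [[-84.20467407 -88.41343227]]
```

```bash
cat >> h.py <<'E'
from scipy.spatial.transform import Rotation as Ro
J=np.array([578.8,-75.3,.226])
def st(*goal):
    s=arm.read_state();p=s["position"];R=Ro.from_quat(s["ee_rot"]).as_matrix()
    print("t",round(s["clock"],2),"jig",tojig(J,p).round(1),"z",p[2].round(1),"yawerr deg",np.degrees(np.arctan2(R[1,0],R[0,0])-J[2]).round(2),"tilt",R[:2,2].round(4),"F",s["contact_force"].round(1),"Fjig",tojig(np.array([0,0,J[2]]),s["contact_force"]).round(1))
    for g in goal:
        w=np.r_[toworld(J,g[:2])[0],g[2]];print(g,"tool shift cm",(R.T@(w-p)/10).round(2))
E
echo
```

Request:
send_rows --targets '[{"gripper": 1,"az": -7},{"gripper": 1,"az": -7},{"gripper": 1,"az": -7},{"gripper": 1,"az": -7},{"gripper": 1,"az": -7}]'

```text
$.targets[0]: bad value
```

```bash
python3 -c "
from h import *
st((-75,119,120),(-75,119,40))"
```

```text
t 1.1 jig [[-179.1  708.2]] z 231.3 yawerr deg -36.08 tilt [-0.  0.] F [-0.6 -0.6 -0.1] Fjig [[-0.7 -0.4]]
(-75, 119, 120) tool shift cm [43.12 41.48 11.13]
(-75, 119, 40) tool shift cm [43.12 41.48 19.13]
```

Request:
send_rows --targets '[{"gripper": 1,"x": 0,"y": 0,"z": 0,"ax": 0,"ay": 0,"az": -7},{"gripper": 1,"x": 0,"y": 0,"z": 0,"ax": 0,"ay": 0,"az": -7},{"gripper": 1,"x": 0,"y": 0,"z": 0,"ax": 0,"ay": 0,"az": -7},{"gripper": 1,"x": 0,"y": 0,"z": 0,"ax": 0,"ay": 0,"az": -7},{"gripper": 1,"x": 0,"y": 0,"z": 0,"ax": 0,"ay": 0,"az": -7}]'

```text
clock: 1.52
position: [245.5, 574.7, 231.3]
ee_rot: [0.994, 0.106, -0.0, -0.0]
contact_force: [0.4, 0.1, -0.6]
gripper_width: 25.5
grasp_force: 0.0
```

```bash
python3 -c "
from h import *
st((-75,119,120),(-75,119,40))"
```

```text
t 1.52 jig [[-179.1  708.2]] z 231.3 yawerr deg -0.74 tilt [-0.  0.] F [ 0.4  0.1 -0.6] Fjig [[ 0.4 -0.1]]
(-75, 119, 120) tool shift cm [11.17 58.78 11.13]
(-75, 119, 40) tool shift cm [11.17 58.78 19.13]
```

Request:
send_rows --targets '[{"gripper": 1,"x": 0.75,"y": 3.9,"z": 0,"ax": 0,"ay": 0,"az": -0.74},{"gripper": 1,"x": 0.75,"y": 3.9,"z": 0,"ax": 0,"ay": 0,"az": 0},{"gripper": 1,"x": 0.75,"y": 3.9,"z": 0,"ax": 0,"ay": 0,"az": 0},{"gripper": 1,"x": 0.75,"y": 3.9,"z": 0,"ax": 0,"ay": 0,"az": 0},{"gripper": 1,"x": 0.75,"y": 3.9,"z": 0,"ax": 0,"ay": 0,"az": 0}]'

```text
clock: 1.93
position: [324.6, 390.7, 231.5]
ee_rot: [0.994, 0.11, 0.0, -0.0]
contact_force: [-0.1, 0.2, -0.2]
gripper_width: 0.1
grasp_force: 0.0
```

Request:
send_rows --targets '[{"gripper": 1,"x": 0.75,"y": 3.9,"z": 0,"ax": 0,"ay": 0,"az": 0},{"gripper": 1,"x": 0.75,"y": 3.9,"z": 0,"ax": 0,"ay": 0,"az": 0},{"gripper": 1,"x": 0.75,"y": 3.9,"z": 0,"ax": 0,"ay": 0,"az": 0},{"gripper": 1,"x": 0.75,"y": 3.9,"z": 0,"ax": 0,"ay": 0,"az": 0},{"gripper": 1,"x": 0.75,"y": 3.9,"z": 0,"ax": 0,"ay": 0,"az": 0}]'

```text
clock: 2.35
position: [403.7, 208.5, 231.8]
ee_rot: [0.994, 0.11, 0.0, -0.0]
contact_force: [1.8, -0.3, 0.5]
gripper_width: -0.2
grasp_force: 0.0
```

Request:
send_rows --targets '[{"gripper": 1,"x": 0.75,"y": 3.9,"z": 0,"ax": 0,"ay": 0,"az": 0},{"gripper": 1,"x": 0.75,"y": 3.9,"z": 1,"ax": 0,"ay": 0,"az": 0},{"gripper": 1,"x": 0.7,"y": 3.7,"z": 1,"ax": 0,"ay": 0,"az": 0},{"gripper": 1,"x": 0.7,"y": 3.7,"z": 1,"ax": 0,"ay": 0,"az": 0},{"gripper": 1,"x": 0.7,"y": 3.7,"z": 1,"ax": 0,"ay": 0,"az": 0}]'

```text
clock: 2.77
position: [480.3, 31.9, 191.4]
ee_rot: [0.994, 0.11, 0.001, -0.0]
contact_force: [1.7, 0.6, 0.1]
gripper_width: 0.0
grasp_force: 0.0
```

```bash
python3 -c "
from h import *
im,d=arm.get_image('top')
cv2.imwrite('pics/t2.png',cv2.resize(im[110:290,215:375],None,fx=3.3,fy=3.3,interpolation=cv2.INTER_CUBIC)[:,:,::-1])
st((-75,119,120),(-75,119,40))"
```

```text
t 2.82 jig [[-72.7 122. ]] z 189.0 yawerr deg -0.65 tilt [-0.0032 -0.0022] F [ 1.4 -1.8 -1.1] Fjig [[ 1.  -2.1]]
(-75, 119, 120) tool shift cm [-0.2  0.3  6.9]
(-75, 119, 40) tool shift cm [-0.17  0.28 14.9 ]
```

Descend behind the knob to z≈40.

Request:
send_rows --targets '[{"gripper": 1,"x": -0.3,"y": 0.3,"z": 3,"ax": 0,"ay": 0,"az": -0.6},{"gripper": 1,"x": 0,"y": 0,"z": 3,"ax": 0,"ay": 0,"az": 0},{"gripper": 1,"x": 0,"y": 0,"z": 3,"ax": 0,"ay": 0,"az": 0},{"gripper": 1,"x": 0,"y": 0,"z": 3,"ax": 0,"ay": 0,"az": 0},{"gripper": 1,"x": 0,"y": 0,"z": 2.8,"ax": 0,"ay": 0,"az": 0}]'

```text
clock: 3.23
position: [477.5, 30.0, 42.2]
ee_rot: [0.993, 0.115, 0.0, -0.0]
contact_force: [1.1, -0.0, -1.0]
gripper_width: -0.1
grasp_force: 0.0
```

```bash
python3 -c "
from h import *
im,d=arm.get_image('side')
cv2.imwrite('pics/s2.png',cv2.resize(im[130:290,210:400],None,fx=4,fy=4,interpolation=cv2.INTER_CUBIC)[:600,:,::-1])
st((-75,119,40),(8,119,40))"
```

```text
t 3.28 jig [[-79. 125.]] z 37.3 yawerr deg 0.14 tilt [-0.0098 -0.0029] F [-1.7 -0.7 -3.3] Fjig [[-1.8 -0.3]]
(-75, 119, 40) tool shift cm [ 0.4   0.6  -0.27]
(8, 119, 40) tool shift cm [ 8.7   0.63 -0.35]
```

View pics/s2.png

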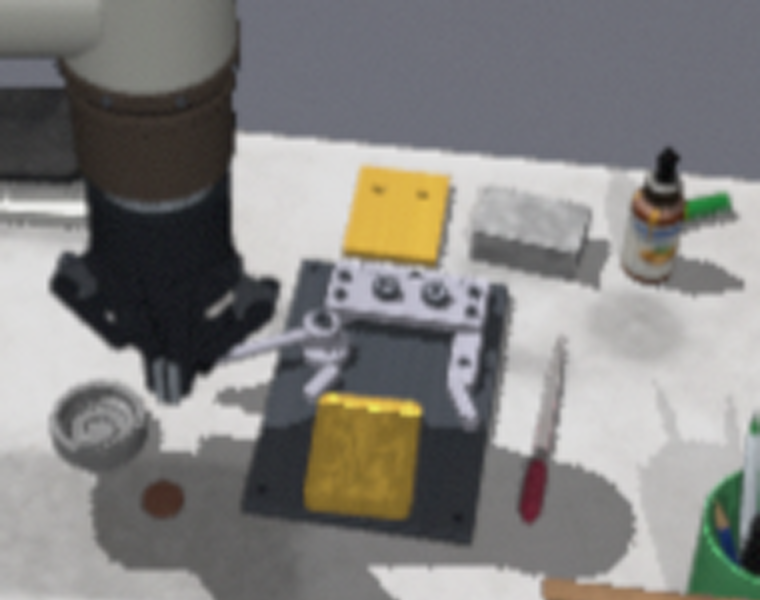

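Request:
send_rows --targets '[{"gripper": 1,"x": 0.6,"y": 0.5,"z": -0.3,"ax": 0,"ay": 0,"az": 0},{"gripper": 1,"x": 1.2,"y": 0,"z": 0,"ax": 0,"ay": 0,"az": 0},{"gripper": 1,"x": 1.2,"y": 0,"z": 0,"ax": 0,"ay": 0,"az": 0},{"gripper": 1,"x": 1.2,"y": 0,"z": 0,"ax": 0,"ay": 0,"az": 0},{"gripper": 1,"x": 1.2,"y": 0,"z": 0,"ax": 0,"ay": 0,"az": 0}]'

```text
clock: 3.7
position: [532.9, 37.9, 48.9]
ee_rot: [0.993, 0.115, 0.001, -0.0]
contact_force: [-1.3, 0.4, 0.9]
gripper_width: -0.1
grasp_force: 0.7
```

Request:
send_rows --targets '[{"gripper": 1,"x": 1.0,"y": 0,"z": 0,"ax": 0,"ay": 0,"az": 0},{"gripper": 1,"x": 1.0,"y": 0,"z": 0,"ax": 0,"ay": 0,"az": 0},{"gripper": 1,"x": 1.0,"y": 0,"z": 0,"ax": 0,"ay": 0,"az": 0},{"gripper": 1,"x": 0.3,"y": 0,"z": 0,"ax": 0,"ay": 0,"az": 0},{"gripper": 1,"x": 0,"y": 0,"z": 0,"ax": 0,"ay": 0,"az": 0}]'

```text
clock: 4.12
position: [564.7, 45.4, 46.7]
ee_rot: [0.993, 0.115, 0.001, -0.0]
contact_force: [-0.7, 0.4, 0.1]
gripper_width: -0.1
grasp_force: 0.0
```

```bash
python3 -c "
from h import *
im,d=arm.get_image('side')
cv2.imwrite('pics/s3.png',cv2.resize(im[130:290,210:400],None,fx=4,fy=4,interpolation=cv2.INTER_CUBIC)[:600,:,::-1])
st((8,119,40))"
```

```text
t 4.17 jig [[ 12.5 120.8]] z 46.5 yawerr deg 0.25 tilt [0.0011 0.0004] F [-0.7  0.6  0.1] Fjig [[-0.5  0.8]]
(8, 119, 40) tool shift cm [-0.45  0.18  0.65]
```

View pics/s3.png

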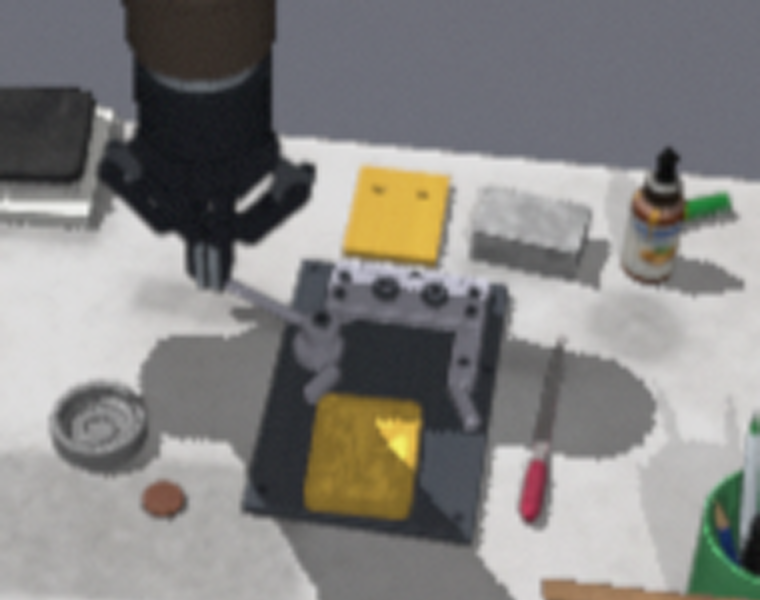

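Request:
send_rows --targets '[{"gripper": 1,"x": -2.5,"y": 0,"z": -1,"ax": 0,"ay": 0,"az": 0},{"gripper": 1,"x": -2.5,"y": 1.0,"z": -2,"ax": 0,"ay": 0,"az": 0},{"gripper": 1,"x": -2,"y": 2.3,"z": 0,"ax": 0,"ay": 0,"az": 0},{"gripper": 1,"x": -2.4,"y": 2.1,"z": 0,"ax": 0,"ay": 0,"az": 0},{"gripper": 1,"x": 0,"y": 0,"z": 0,"ax": 0,"ay": 0,"az": 0}]'

```text
clock: 4.58
position: [479.4, -31.8, 76.3]
ee_rot: [0.994, 0.113, -0.002, -0.0]
contact_force: [-0.5, 0.4, -1.0]
gripper_width: 0.1
grasp_force: 0.0
```

```bash
python3 -c "
from h import *
im,d=arm.get_image('side')
r=blank('side',im,(278,222,42,42));print(r,tojig(J,[r[0]]))
st((-82,66,50),(-82,66,14))"
```

```text
((497.80511474609375, -80.96659851074219), (86.85757446289062, 62.01799392700195), 15.286476135253906) [[-80.20500421  12.62691867]]
t 4.63 jig [[-84.5  65.3]] z 76.6 yawerr deg 0.1 tilt [-0.0008  0.0002] F [ 0.2  0.6 -0.3] Fjig [[0.4 0.5]]
(-82, 66, 50) tool shift cm [ 0.25 -0.07  2.66]
(-82, 66, 14) tool shift cm [ 0.25 -0.06  6.26]
```

Request:
send_rows --targets '[{"gripper": 1,"x": 0.2,"y": 0,"z": 2.5,"ax": 0,"ay": 0,"az": 0},{"gripper": 1,"x": 0,"y": 0,"z": 2,"ax": 0,"ay": 0,"az": 0},{"gripper": 1,"x": 0,"y": 0,"z": 1,"ax": 0,"ay": 0,"az": 0},{"gripper": 1,"x": 0,"y": 0,"z": 0.5,"ax": 0,"ay": 0,"az": 0},{"gripper": 1,"x": 0,"y": 0,"z": 0.2,"ax": 0,"ay": 0,"az": 0}]'

```text
clock: 5.05
position: [486.2, -28.1, 13.6]
ee_rot: [0.993, 0.115, -0.0, 0.0]
contact_force: [-0.2, 0.3, 0.1]
gripper_width: 0.1
grasp_force: 0.0
```

Request:
send_rows --targets '[{"gripper": 1,"x": 0,"y": 0.3,"z": 0,"ax": 0,"ay": 0,"az": 0},{"gripper": 1,"x": 0,"y": 0.4,"z": 0,"ax": 0,"ay": 0,"az": 0},{"gripper": 1,"x": 0,"y": 0.4,"z": 0,"ax": 0,"ay": 0,"az": 0},{"gripper": 1,"x": 0,"y": 0.3,"z": 0,"ax": 0,"ay": 0,"az": 0},{"gripper": 1,"x": 0,"y": 0,"z": 0,"ax": 0,"ay": 0,"az": 0}]'

```text
clock: 5.47
position: [489.8, -42.6, 14.8]
ee_rot: [0.993, 0.115, 0.001, -0.0]
contact_force: [0.2, -0.1, 0.4]
gripper_width: -0.0
grasp_force: 0.0
```

```bash
python3 -c "
from h import *
im,d=arm.get_image('side')
cv2.imwrite('pics/s4.png',cv2.resize(im[130:290,210:400],None,fx=4,fy=4,interpolation=cv2.INTER_CUBIC)[:600,:,::-1])
r=blank('side',im,(278,222,42,42));print(r,tojig(J,[r[0]]))
st()"
```

```text
((497.874267578125, -80.52107238769531), (87.15325164794922, 59.6569709777832), 15.168047904968262) [[-80.03777594  13.04561945]]
t 5.52 jig [[-79.6  52. ]] z 14.7 yawerr deg 0.21 tilt [0.001  0.0002] F [-0.7 -0.6  0.2] Fjig [[-0.9 -0.4]]
```

View pics/s4.png

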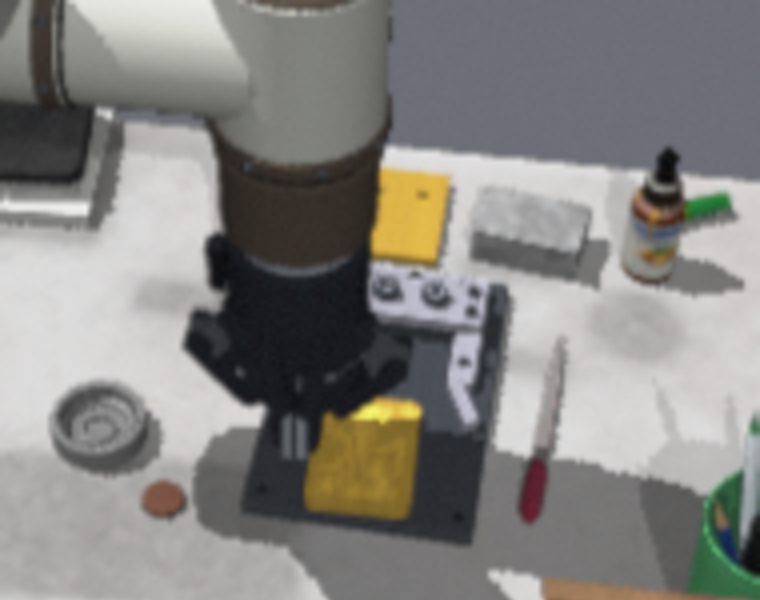

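Request:
send_rows --targets '[{"gripper": 1,"x": 0,"y": 0.25,"z": 0,"ax": 0,"ay": 0,"az": 0},{"gripper": 1,"x": 0,"y": 0.25,"z": 0.05,"ax": 0,"ay": 0,"az": 0},{"gripper": 1,"x": 0,"y": 0.25,"z": 0.05,"ax": 0,"ay": 0,"az": 0},{"gripper": 1,"x": 0,"y": 0.25,"z": 0,"ax": 0,"ay": 0,"az": 0},{"gripper": 1,"x": 0,"y": 0,"z": 0,"ax": 0,"ay": 0,"az": 0}]'

```text
clock: 5.93
position: [491.8, -52.1, 13.4]
ee_rot: [0.993, 0.115, 0.0, 0.0]
contact_force: [0.5, -0.1, 0.2]
gripper_width: 0.2
grasp_force: 0.3
```

```bash
python3 -c "
from h import *
im,d=arm.get_image('side')
r=blank('side',im,(278,222,52,42));print(r,tojig(J,[r[0]]))
st()"
```

```text
((499.27435302734375, -88.4687271118164), (87.26258850097656, 59.74510955810547), 12.883742332458496) [[-80.45421272   4.9863369 ]]
t 5.98 jig [[-79.8  42.1]] z 13.3 yawerr deg 0.24 tilt [ 0.     -0.0002] F [-0.2  0.7 -0.3] Fjig [[-0.1  0.7]]
```

Request:
send_rows --targets '[{"gripper": 1,"x": 0,"y": 0.15,"z": 0,"ax": 0,"ay": 0,"az": 0},{"gripper": 1,"x": 0,"y": 0.15,"z": 0,"ax": 0,"ay": 0,"az": 0},{"gripper": 1,"x": 0,"y": 0,"z": 0,"ax": 0,"ay": 0,"az": 0},{"gripper": 1,"x": 0,"y": -1,"z": 0,"ax": 0,"ay": 0,"az": 0},{"gripper": 1,"x": 0,"y": -2,"z": -1,"ax": 0,"ay": 0,"az": 0}]'

```text
clock: 6.4
position: [483.9, -26.4, 21.8]
ee_rot: [0.994, 0.113, -0.002, 0.0]
contact_force: [0.2, -0.1, -0.3]
gripper_width: 0.0
grasp_force: 0.0
```

Request:
send_rows --targets '[{"gripper": 1,"x": 0,"y": 0,"z": -4,"ax": 0,"ay": 0,"az": 0},{"gripper": 1,"x": -3,"y": 1.5,"z": -1,"ax": 0,"ay": 0,"az": 0},{"gripper": 1,"x": -3,"y": 2.5,"z": 0,"ax": 0,"ay": 0,"az": 0},{"gripper": 1,"x": -2,"y": 2.9,"z": 0,"ax": 0,"ay": 0,"az": 0},{"gripper": 1,"x": 0,"y": 0,"z": 0,"ax": 0,"ay": 0,"az": 0}]'

```text
clock: 6.82
position: [419.1, -113.6, 73.2]
ee_rot: [0.994, 0.113, -0.002, -0.0]
contact_force: [-0.2, 0.2, -0.2]
gripper_width: -0.3
grasp_force: 0.0
```

```bash
python3 -c "
from h import *
im,d=arm.get_image('side')
cv2.imwrite('pics/s5.png',cv2.resize(im[130:290,210:400],None,fx=4,fy=4,interpolation=cv2.INTER_CUBIC)[:600,:,::-1])
r=blank('side',im,(278,222,52,42));print(r,tojig(J,[r[0]]))
st((-145,1,14))"
```

```text
((477.059326171875, -119.33740997314453), (28.34372901916504, 18.003021240234375), 20.877086639404297) [[-109.02140955  -20.11940478]]
t 6.87 jig [[-162.    -0.9]] z 73.4 yawerr deg 0.03 tilt [-0.0011 -0.0001] F [-0.   0.2 -1.2] Fjig [[0.  0.2]]
(-145, 1, 14) tool shift cm [ 1.7  -0.19  5.94]
```

View pics/s5.png

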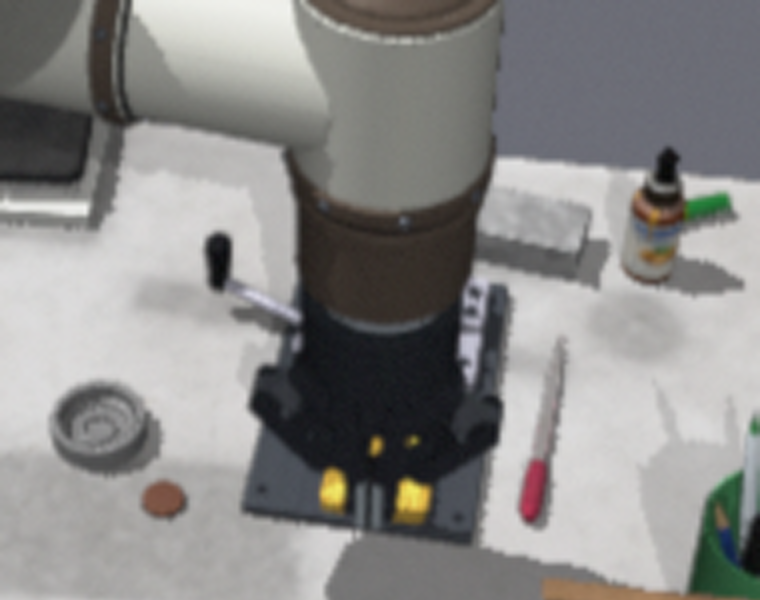

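Request:
send_rows --targets '[{"gripper": 1,"x": 0.5,"y": -0.2,"z": 2,"ax": 0,"ay": 0,"az": 0},{"gripper": 1,"x": 0.5,"y": 0,"z": 2,"ax": 0,"ay": 0,"az": 0},{"gripper": 1,"x": 0,"y": 0,"z": 1.3,"ax": 0,"ay": 0,"az": 0},{"gripper": 1,"x": 0,"y": 0,"z": 0.6,"ax": 0,"ay": 0,"az": 0},{"gripper": 1,"x": 0,"y": 0,"z": 0,"ax": 0,"ay": 0,"az": 0}]'

```text
clock: 7.28
position: [431.8, -106.2, 13.0]
ee_rot: [0.993, 0.115, -0.002, 0.0]
contact_force: [-0.3, 0.6, 0.0]
gripper_width: -0.2
grasp_force: 0.0
```

```bash
python3 -c "
from h import *
k=px2w('side',[[210+218/4,130+239/4]],63);q=tojig(J,k)[0];print(q,np.arctan2(q[1]-49,q[0])-np.pi/3)
im,d=arm.get_image('top')
r=blank('top',im,(285,205,60,55));print(r,tojig(J,[r[0]]))
st((-130,1,13.5))"
```

```text
[ 30.98233774 118.16454776] 0.10244999221257856
((526.472900390625, -86.25086212158203), (31.640417098999023, 61.17587661743164), 7.635861396789551) [[-53.45032895   1.05312382]]
t 7.33 jig [[-149.6    2.6]] z 13.9 yawerr deg 0.31 tilt [-0.0016 -0.0004] F [ 0.7  0.2 -0.3] Fjig [[0.7 0.1]]
(-130, 1, 13.5) tool shift cm [1.96 0.17 0.03]
```

Request:
send_rows --targets '[{"gripper": 1,"x": 1,"y": 0.15,"z": 0,"ax": 0,"ay": 0,"az": -0.2},{"gripper": 1,"x": 0.8,"y": 0,"z": 0,"ax": 0,"ay": 0,"az": 0},{"gripper": 1,"x": 0.8,"y": 0,"z": 0,"ax": 0,"ay": 0,"az": 0},{"gripper": 1,"x": 0.8,"y": 0,"z": 0,"ax": 0,"ay": 0,"az": 0},{"gripper": 1,"x": 0.8,"y": 0,"z": 0,"ax": 0,"ay": 0,"az": 0}]'

```text
clock: 7.75
position: [471.9, -99.0, 15.0]
ee_rot: [0.993, 0.116, -0.003, 0.0]
contact_force: [-6.6, -2.2, 9.9]
gripper_width: -0.1
grasp_force: 6.0
```

Request:
send_rows --targets '[{"gripper": 1,"x": 0.8,"y": 0,"z": 0,"ax": 0,"ay": 0,"az": 0},{"gripper": 1,"x": 0.8,"y": 0,"z": 0,"ax": 0,"ay": 0,"az": 0},{"gripper": 1,"x": 0.8,"y": 0,"z": 0,"ax": 0,"ay": 0,"az": 0},{"gripper": 1,"x": 0.5,"y": 0,"z": 0,"ax": 0,"ay": 0,"az": 0},{"gripper": 1,"x": 0,"y": 0,"z": 0,"ax": 0,"ay": 0,"az": 0}]'

```text
clock: 8.17
position: [502.8, -91.8, 15.1]
ee_rot: [0.993, 0.117, -0.0, 0.0]
contact_force: [-2.2, -0.9, 5.1]
gripper_width: -0.1
grasp_force: 2.5
```

```bash
python3 -c "
from h import *
im,d=arm.get_image('side')
cv2.imwrite('pics/s6.png',cv2.resize(im[130:290,210:400],None,fx=4,fy=4,interpolation=cv2.INTER_CUBIC)[:600,:,::-1])
st((-36,1,13.5))"
```

```text
t 8.22 jig [[-77.8   1. ]] z 15.1 yawerr deg 0.47 tilt [ 0.0005 -0.0002] F [-2.1 -0.6  4.3] Fjig [[-2.2 -0.1]]
(-36, 1, 13.5) tool shift cm [4.18 0.03 0.16]
```

View pics/s6.png

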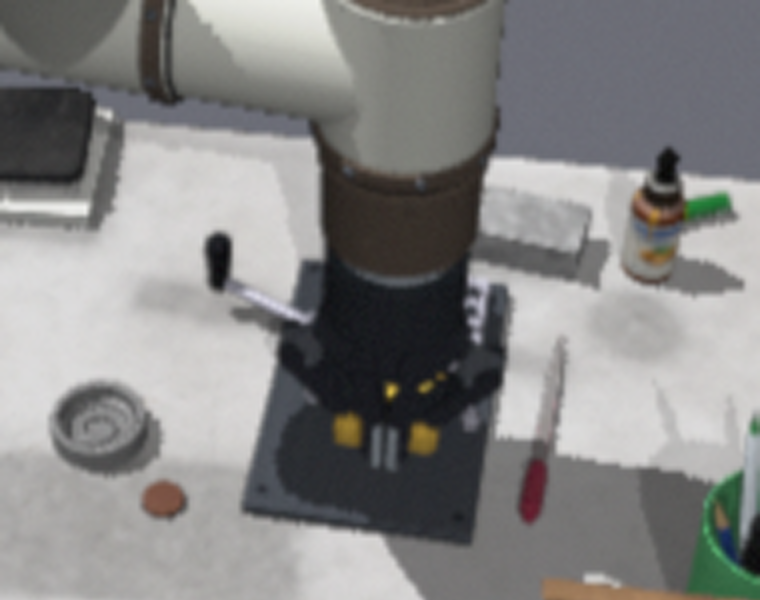

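Request:
send_rows --targets '[{"gripper": 1,"x": -0.3,"y": 0,"z": -0.1,"ax": 0,"ay": 0,"az": -0.3},{"gripper": 1,"x": -0.2,"y": 0,"z": 0,"ax": 0,"ay": 0,"az": 0},{"gripper": 1,"x": 0,"y": 0,"z": 0,"ax": 0,"ay": 0,"az": 0}]'

```text
clock: 8.47
position: [497.1, -92.9, 15.5]
ee_rot: [0.993, 0.119, 0.0, -0.0]
contact_force: [-0.6, 0.1, -0.9]
gripper_width: 0.2
grasp_force: 0.0
```

```bash
python3 -c "
from h import *
im,d=arm.get_image('top')
r=blank('top',im,(275,190,70,70));print(r,tojig(J,[r[0]]))
cv2.imwrite('pics/t6.png',cv2.resize(im[110:290,215:375],None,fx=3.3,fy=3.3,interpolation=cv2.INTER_CUBIC)[:,:,::-1])
st((-36,1,13.5))"
```

```text
Traceback (most recent call last):
  File "h.py", line 19, in blank
    c=max(cv2.findContours(k,0,1)[0],key=cv2.contourArea)
ValueError: max() iterable argument is empty
```

Request:
send_rows --targets '[{"gripper": 1,"x": 0,"y": 0,"z": 0.15,"ax": 0,"ay": 0,"az": 0.7},{"gripper": 1,"x": 0.5,"y": 0,"z": 0,"ax": 0,"ay": 0,"az": 0},{"gripper": 1,"x": 0.5,"y": 0,"z": 0,"ax": 0,"ay": 0,"az": 0},{"gripper": 1,"x": 0.5,"y": 0,"z": 0,"ax": 0,"ay": 0,"az": 0},{"gripper": 1,"x": 0.5,"y": 0,"z": 0,"ax": 0,"ay": 0,"az": 0}]'

```text
clock: 8.93
position: [516.3, -88.5, 13.5]
ee_rot: [0.994, 0.113, -0.001, -0.0]
contact_force: [-0.8, -1.3, 0.4]
gripper_width: 0.0
grasp_force: 1.1
```

Request:
send_rows --targets '[{"gripper": 1,"x": 0.5,"y": 0,"z": 0,"ax": 0,"ay": 0,"az": 0},{"gripper": 1,"x": 0.5,"y": 0,"z": 0,"ax": 0,"ay": 0,"az": 0},{"gripper": 1,"x": 0.5,"y": 0,"z": 0,"ax": 0,"ay": 0,"az": 0},{"gripper": 1,"x": 0,"y": 0,"z": 0,"ax": 0,"ay": 0,"az": 0}]'

```text
clock: 9.27
position: [533.0, -84.7, 13.9]
ee_rot: [0.994, 0.114, 0.001, 0.0]
contact_force: [-0.2, -0.2, -0.1]
gripper_width: -0.3
grasp_force: 0.0
```

```bash
python3 -c "
from h import *
im,d=arm.get_image('side')
cv2.imwrite('pics/s7.png',cv2.resize(im[130:290,210:400],None,fx=4,fy=4,interpolation=cv2.INTER_CUBIC)[:600,:,::-1])
st((-36,1,13.5))"
```

```text
t 9.32 jig [[-47.    1.1]] z 14.0 yawerr deg 0.08 tilt [0.0025 0.0001] F [ 0.6  0.1 -0.2] Fjig [[ 0.6 -0.1]]
(-36, 1, 13.5) tool shift cm [1.1  0.01 0.05]
```

Request:
send_rows --targets '[{"gripper": 1,"x": 0.3,"y": 0,"z": 0,"ax": 0,"ay": 0,"az": 0},{"gripper": 1,"x": 0.3,"y": 0,"z": 0,"ax": 0,"ay": 0,"az": 0},{"gripper": 1,"x": 0.2,"y": 0,"z": 0,"ax": 0,"ay": 0,"az": 0},{"gripper": 1,"x": 0,"y": 0,"z": 0,"ax": 0,"ay": 0,"az": 0}]'

```text
clock: 9.65
position: [539.1, -83.3, 13.9]
ee_rot: [0.994, 0.113, -0.0, -0.0]
contact_force: [-2.9, 0.1, 1.1]
gripper_width: -0.2
grasp_force: 1.1
```

Request:
send_rows --targets '[{"gripper": 1,"x": 0.2,"y": 0,"z": 0,"ax": 0,"ay": 0,"az": 0},{"gripper": 1,"x": 0.1,"y": 0,"z": 0,"ax": 0,"ay": 0,"az": 0},{"gripper": 1,"x": 0,"y": 0,"z": 0,"ax": 0,"ay": 0,"az": 0}]'

```text
clock: 9.9
position: [542.0, -82.6, 13.8]
ee_rot: [0.994, 0.113, -0.0, -0.0]
contact_force: [-2.2, 0.6, 1.5]
gripper_width: 0.1
grasp_force: 1.3
```

```bash
python3 -c "
from h import *
st((-36,1,13.5))"
```

```text
t 9.9 jig [[-37.5   1.2]] z 13.8 yawerr deg 0.06 tilt [-0.0001  0.    ] F [-2.2  0.6  1.5] Fjig [[-2.   1.1]]
(-36, 1, 13.5) tool shift cm [0.15 0.02 0.03]
```

Request:
send_rows --targets '[{"gripper": 1,"x": 0.1,"y": 0,"z": 0,"ax": 0,"ay": 0,"az": 0},{"gripper": 1,"x": 0.1,"y": 0,"z": 0,"ax": 0,"ay": 0,"az": 0},{"gripper": 1,"x": 0,"y": 0,"z": 0,"ax": 0,"ay": 0,"az": 0}]'

```text
clock: 10.15
position: [544.0, -82.1, 13.8]
ee_rot: [0.994, 0.113, 0.0, -0.0]
contact_force: [-2.7, 0.9, 1.7]
gripper_width: 0.1
grasp_force: 1.5
```

Request:
send_rows --targets '[{"gripper": 1,"x": 0.1,"y": 0,"z": 0,"ax": 0,"ay": 0,"az": 0},{"gripper": 1,"x": 0.1,"y": 0,"z": 0,"ax": 0,"ay": 0,"az": 0},{"gripper": 1,"x": 0,"y": 0,"z": 0,"ax": 0,"ay": 0,"az": 0}]'

```text
clock: 10.4
position: [546.3, -81.6, 13.8]
ee_rot: [0.994, 0.113, 0.0, 0.0]
contact_force: [-2.5, 0.6, 0.2]
gripper_width: -0.1
grasp_force: 1.2
```

```bash
python3 -c "
from h import *
st((-36,1,13.5))"
```

```text
t 10.4 jig [[-33.1   1.1]] z 13.8 yawerr deg 0.06 tilt [0.0008 0.0001] F [-2.5  0.6  0.2] Fjig [[-2.3  1.1]]
(-36, 1, 13.5) tool shift cm [-0.29  0.01  0.03]
```

Request:
send_rows --targets '[{"gripper": 1,"x": 0.1,"y": 0,"z": 0,"ax": 0,"ay": 0,"az": 0},{"gripper": 1,"x": 0.1,"y": 0,"z": 0,"ax": 0,"ay": 0,"az": 0},{"gripper": 1,"x": 0,"y": 0,"z": 0,"ax": 0,"ay": 0,"az": 0}]'

```text
clock: 10.65
position: [546.7, -81.5, 13.7]
ee_rot: [0.994, 0.113, -0.001, 0.0]
contact_force: [-5.7, -0.2, 4.6]
gripper_width: -0.3
grasp_force: 2.7
```

Request:
send_rows --targets '[{"gripper": 1,"x": 0.1,"y": 0,"z": 0,"ax": 0,"ay": 0,"az": 0},{"gripper": 1,"x": 0.1,"y": 0,"z": 0,"ax": 0,"ay": 0,"az": 0},{"gripper": 1,"x": 0,"y": 0,"z": 0,"ax": 0,"ay": 0,"az": 0}]'

```text
clock: 10.9
position: [546.8, -81.5, 13.5]
ee_rot: [0.994, 0.113, -0.003, 0.0]
contact_force: [-8.5, -0.9, 5.5]
gripper_width: 0.3
grasp_force: 4.1
```

```bash
python3 -c "
from h import *
im,d=arm.get_image('side')
cv2.imwrite('pics/s8.png',cv2.resize(im[130:290,210:400],None,fx=4,fy=4,interpolation=cv2.INTER_CUBIC)[:600,:,::-1])
st((-36,1,13.5))"
```

```text
t 10.95 jig [[-32.6   1.2]] z 13.5 yawerr deg 0.01 tilt [-0.0066 -0.0008] F [-8.1 -1.7  5.5] Fjig [[-8.3  0.2]]
(-36, 1, 13.5) tool shift cm [-0.34  0.02  0.  ]
```

View pics/s8.png

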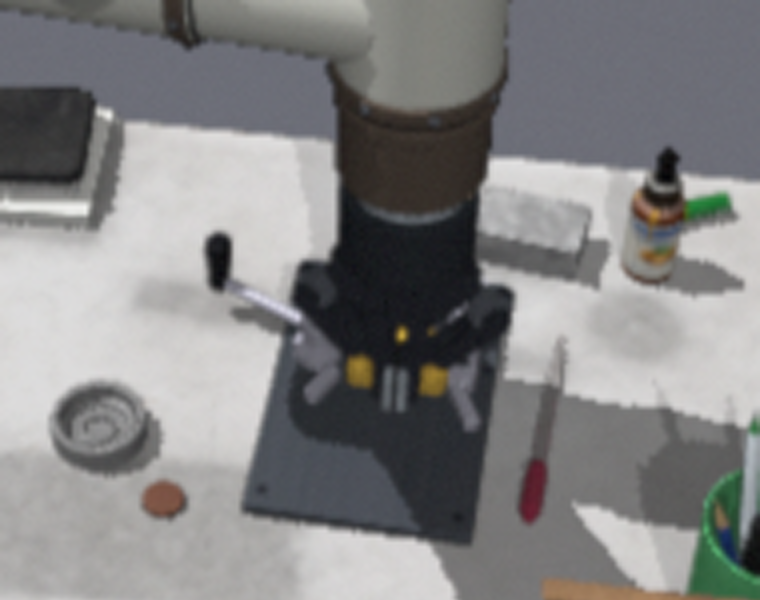

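Request:
send_rows --targets '[{"gripper": 1,"x": -1,"y": 0,"z": 0,"ax": 0,"ay": 0,"az": 0},{"gripper": 1,"x": -1.5,"y": 0,"z": 0,"ax": 0,"ay": 0,"az": 0},{"gripper": 1,"x": 0,"y": 0,"z": -3.5,"ax": 0,"ay": 0,"az": 0},{"gripper": 1,"x": 0,"y": 0,"z": -4,"ax": 0,"ay": 0,"az": 0},{"gripper": 1,"x": 2,"y": -3,"z": 0,"ax": 0,"ay": 0,"az": 0}]'

```text
clock: 11.37
position: [542.6, -55.1, 96.3]
ee_rot: [0.994, 0.112, 0.008, 0.001]
contact_force: [1.7, 0.4, 0.6]
gripper_width: 0.3
grasp_force: 0.0
```

Request:
send_rows --targets '[{"gripper": 1,"x": 2,"y": -3.2,"z": 0,"ax": 0,"ay": 0,"az": 0},{"gripper": 1,"x": 2.5,"y": -3,"z": 0,"ax": 0,"ay": 0,"az": 0},{"gripper": 1,"x": 2.5,"y": -2.5,"z": 0,"ax": 0,"ay": 0,"az": 0},{"gripper": 1,"x": 2.5,"y": 0,"z": 0,"ax": 0,"ay": 0,"az": 0},{"gripper": 1,"x": 0,"y": 0,"z": 0,"ax": 0,"ay": 0,"az": 0}]'

```text
clock: 11.78
position: [617.0, 56.9, 89.6]
ee_rot: [0.993, 0.115, 0.005, -0.0]
contact_force: [0.9, 0.0, -0.1]
gripper_width: -0.2
grasp_force: 0.0
```

```bash
python3 -c "
from h import *
for n,b in(('side',(280,195,60,40)),('top',(270,180,70,50))):
    im,d=arm.get_image(n)
    cv2.imwrite('pics/h_%s.png'%n,im[:,:,::-1])
    try: r=blank(n,im,b);print(n,r,tojig(J,[r[0]]),tojig(J,cv2.boxPoints(r)).round(1).tolist())
    except Exception as e: print(e)
a=cv2.imread('pics/h_side.png')[140:270,225:355];b=cv2.imread('pics/h_top.png')[140:270,230:360]
cv2.imwrite('pics/h.png',cv2.resize(np.hstack([a,b]),None,fx=3,fy=3,interpolation=cv2.INTER_CUBIC))
st((62,118,70),(62,118,42))"
```

```text
side ((575.1323852539062, -72.98945617675781), (52.37592697143555, 59.50884246826172), 13.816341400146484) [[-3.05660011  3.07363082]] [[-29.7, 32.4], [-28.8, -27.1], [23.6, -26.3], [22.7, 33.2]]
top ((576.752685546875, -72.7286376953125), (42.77477264404297, 58.37423324584961), 13.202726364135742) [[-1.41905875  2.96473824]] [[-22.9, 32.1], [-22.7, -26.3], [20.1, -26.1], [19.8, 32.2]]
t 11.88 jig [[ 61.8 118.8]] z 88.6 yawerr deg 0.09 tilt [0.0026 0.001 ] F [-0.4  0.1  0.4] Fjig [[-0.4  0.1]]
(62, 118, 70) tool shift cm [0.02 0.08 1.86]
(62, 118, 42) tool shift cm [0.01 0.08 4.66]
```

View pics/h.png

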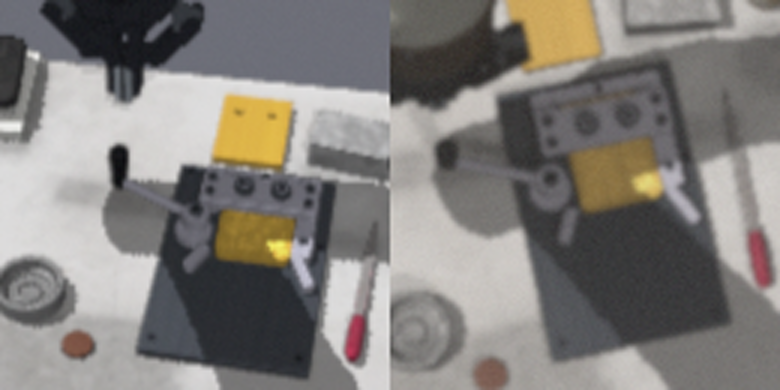

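Request:
send_rows --targets '[{"gripper": 1,"x": 0,"y": 0,"z": 2.2,"ax": 0,"ay": 0,"az": 0},{"gripper": 1,"x": 0,"y": 0,"z": 1.5,"ax": 0,"ay": 0,"az": 0},{"gripper": 1,"x": 0,"y": 0,"z": 0.8,"ax": 0,"ay": 0,"az": 0},{"gripper": 1,"x": 0,"y": 0,"z": 0.2,"ax": 0,"ay": 0,"az": 0},{"gripper": 1,"x": 0,"y": 0,"z": 0,"ax": 0,"ay": 0,"az": 0}]'

```text
clock: 12.3
position: [610.8, 52.9, 41.6]
ee_rot: [0.994, 0.113, -0.0, 0.0]
contact_force: [-0.5, 0.2, -0.1]
gripper_width: -0.1
grasp_force: 0.0
```

Request:
send_rows --targets '[{"gripper": 1,"x": -0.8,"y": -0.1,"z": 0,"ax": 0,"ay": 0,"az": 0},{"gripper": 1,"x": -0.8,"y": -0.1,"z": 0,"ax": 0,"ay": 0,"az": 0},{"gripper": 1,"x": -0.8,"y": -0.1,"z": 0,"ax": 0,"ay": 0,"az": 0},{"gripper": 1,"x": -0.8,"y": -0.1,"z": 0,"ax": 0,"ay": 0,"az": 0},{"gripper": 1,"x": -0.8,"y": 0,"z": 0,"ax": 0,"ay": 0,"az": 0}]'

```text
clock: 12.72
position: [570.6, 48.5, 42.6]
ee_rot: [0.994, 0.113, 0.001, -0.0]
contact_force: [1.5, 2.1, -0.5]
gripper_width: 0.2
grasp_force: 0.6
```

```bash
python3 -c "
from h import *
st((-11,119,42),(-27,109,42))"
```

```text
t 12.72 jig [[ 19.7 122.5]] z 42.6 yawerr deg 0.08 tilt [0.0014 0.0005] F [ 1.5  2.1 -0.5] Fjig [[1.9 1.7]]
(-11, 119, 42) tool shift cm [-3.07  0.35  0.05]
(-27, 109, 42) tool shift cm [-4.67  1.35  0.05]
```

Request:
send_rows --targets '[{"gripper": 1,"x": -1,"y": 0.05,"z": 0,"ax": 0,"ay": 0,"az": 0},{"gripper": 1,"x": -1,"y": 0.1,"z": 0,"ax": 0,"ay": 0,"az": 0},{"gripper": 1,"x": -1,"y": 0.2,"z": 0,"ax": 0,"ay": 0,"az": 0},{"gripper": 1,"x": -1,"y": 0.4,"z": 0,"ax": 0,"ay": 0,"az": 0},{"gripper": 1,"x": -0.7,"y": 0.5,"z": 0,"ax": 0,"ay": 0,"az": 0}]'

```text
clock: 13.13
position: [527.0, 25.0, 42.0]
ee_rot: [0.994, 0.113, -0.0, 0.0]
contact_force: [1.0, 0.3, 0.7]
gripper_width: 0.0
grasp_force: 0.6
```

```bash
python3 -c "
from h import *
im,d=arm.get_image('side')
cv2.imwrite('pics/k_side.png',im[:,:,::-1])
print([b for b in arm.boxes_of('side','lever_knob')[:2]])
st((-27,109,42))"
```

```text
[{'rect': [257.5, 208.6, 38.4, 20.5], 'score': 0.51}, {'rect': [261.4, 196.4, 74.6, 70.6], 'score': 0.49}]
t 13.23 jig [[-28.6 108.8]] z 41.8 yawerr deg -0.02 tilt [-0.0019 -0.0004] F [-0.1  0.2  0.1] Fjig [[-0.1  0.2]]
(-27, 109, 42) tool shift cm [ 0.16 -0.02 -0.02]
```

Request:
send_rows --targets '[{"gripper": 1,"x": 1.2,"y": -0.5,"z": 0,"ax": 0,"ay": 0,"az": 0},{"gripper": 1,"x": 0,"y": -3.5,"z": 0,"ax": 0,"ay": 0,"az": 0},{"gripper": 1,"x": -1.5,"y": -0.5,"z": 0,"ax": 0,"ay": 0,"az": 0},{"gripper": 1,"x": -3,"y": 0,"z": 0,"ax": 0,"ay": 0,"az": 0},{"gripper": 1,"x": 0,"y": 0,"z": 0,"ax": 0,"ay": 0,"az": 0}]'

```text
clock: 13.65
position: [479.2, 60.1, 40.4]
ee_rot: [0.994, 0.113, -0.005, 0.001]
contact_force: [-1.1, -0.6, -0.1]
gripper_width: -0.0
grasp_force: 0.0
```

```bash
python3 -c "
from h import *
im,d=arm.get_image('side')
cv2.imwrite('pics/k.png',cv2.resize(im[140:270,225:355],None,fx=4,fy=4,interpolation=cv2.INTER_CUBIC)[:,:,::-1])
st((-58,125,42))"
```

```text
t 13.7 jig [[-63.5 154.4]] z 41.1 yawerr deg 0.05 tilt [-0.0051 -0.0017] F [ 0.8  0.1 -0. ] Fjig [[ 0.8 -0.1]]
(-58, 125, 42) tool shift cm [ 0.54  2.94 -0.09]
```

View pics/k.png

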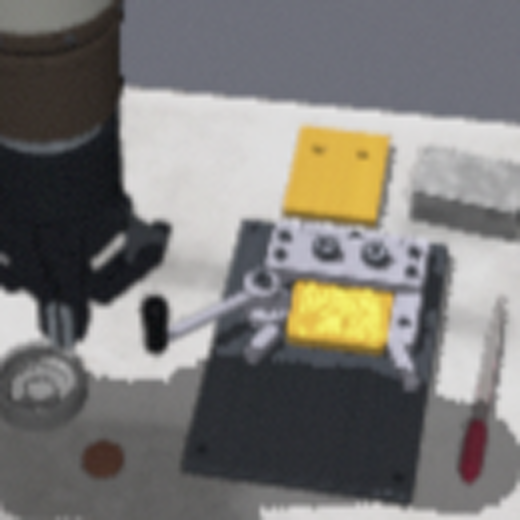

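Request:
send_rows --targets '[{"gripper": 1,"x": 1.2,"y": 1.0,"z": 0,"ax": 0,"ay": 0,"az": 0},{"gripper": 1,"x": 0,"y": 1.5,"z": 0,"ax": 0,"ay": 0,"az": 0},{"gripper": 1,"x": -0.2,"y": 0.8,"z": 0,"ax": 0,"ay": 0,"az": 0},{"gripper": 1,"x": -0.5,"y": 0.8,"z": 0,"ax": 0,"ay": 0,"az": 0},{"gripper": 1,"x": -0.5,"y": 0.8,"z": 0,"ax": 0,"ay": 0,"az": 0}]'

```text
clock: 14.12
position: [495.4, 13.7, 41.1]
ee_rot: [0.994, 0.112, -0.002, -0.0]
contact_force: [-2.8, 4.5, 1.7]
gripper_width: -0.1
grasp_force: 2.3
```

Request:
send_rows --targets '[{"gripper": 1,"x": -0.4,"y": 0.7,"z": 0,"ax": 0,"ay": 0,"az": 0},{"gripper": 1,"x": -0.3,"y": 0.6,"z": 0,"ax": 0,"ay": 0,"az": 0},{"gripper": 1,"x": 0,"y": 0,"z": 0,"ax": 0,"ay": 0,"az": 0}]'

```text
clock: 14.37
position: [492.7, -1.0, 41.6]
ee_rot: [0.994, 0.113, -0.0, 0.0]
contact_force: [-0.5, 0.8, 0.7]
gripper_width: -0.1
grasp_force: 0.0
```

```bash
python3 -c "
from h import *
st((-72,78,42))"
```

```text
t 14.37 jig [[-67.2  91.7]] z 41.6 yawerr deg -0.01 tilt [-0.0006 -0.0004] F [-0.5  0.8  0.7] Fjig [[-0.3  0.9]]
(-72, 78, 42) tool shift cm [-0.48  1.37 -0.04]
```

Request:
send_rows --targets '[{"gripper": 1,"x": -0.2,"y": 0.4,"z": 0,"ax": 0,"ay": 0,"az": 0},{"gripper": 1,"x": -0.2,"y": 0.4,"z": 0,"ax": 0,"ay": 0,"az": 0},{"gripper": 1,"x": -0.1,"y": 0.3,"z": 0,"ax": 0,"ay": 0,"az": 0},{"gripper": 1,"x": 0,"y": 0.3,"z": 0,"ax": 0,"ay": 0,"az": 0},{"gripper": 1,"x": 0,"y": 0,"z": 0,"ax": 0,"ay": 0,"az": 0}]'

```text
clock: 14.78
position: [493.1, -7.9, 42.1]
ee_rot: [0.994, 0.112, 0.004, -0.004]
contact_force: [-7.0, 38.7, 0.9]
gripper_width: 0.1
grasp_force: 19.6
```

Request:
send_rows --targets '[{"gripper": 1,"x": 0,"y": 0.15,"z": 0,"ax": 0,"ay": 0,"az": 0},{"gripper": 1,"x": 0,"y": 0.15,"z": 0,"ax": 0,"ay": 0,"az": 0},{"gripper": 1,"x": 0,"y": 0,"z": 0,"ax": 0,"ay": 0,"az": 0}]'

```text
clock: 15.03
position: [493.2, -8.5, 42.1]
ee_rot: [0.994, 0.113, 0.003, -0.006]
contact_force: [-12.9, 51.3, 5.0]
gripper_width: 0.0
grasp_force: 26.4
```

```bash
python3 -c "
from h import *
im,d=arm.get_image('side')
print([b for b in arm.boxes_of('side','lever_knob')[:2]])
st((-72,78,42))"
```

```text
[{'rect': [275.8, 211.8, 20.3, 27.6], 'score': 0.45}]
t 15.13 jig [[-68.4  84.3]] z 42.1 yawerr deg 0.01 tilt [0.0054 0.0114] F [-11.6  51.    4.6] Fjig [[ 0.1 52.3]]
(-72, 78, 42) tool shift cm [-0.36  0.63  0.  ]
```

Request:
send_rows --targets '[{"gripper": 1,"x": 0,"y": -0.6,"z": 0,"ax": 0,"ay": 0,"az": 0},{"gripper": 1,"x": 0,"y": -1.5,"z": 0,"ax": 0,"ay": 0,"az": 0},{"gripper": 1,"x": 0,"y": -3,"z": 0,"ax": 0,"ay": 0,"az": 0},{"gripper": 1,"x": 0,"y": -3.5,"z": -2,"ax": 0,"ay": 0,"az": 0},{"gripper": 1,"x": 0,"y": -2.5,"z": -3,"ax": 0,"ay": 0,"az": 0}]'

```text
clock: 15.55
position: [465.1, 91.0, 90.3]
ee_rot: [0.994, 0.113, -0.003, 0.001]
contact_force: [1.2, 0.2, 0.2]
gripper_width: -0.2
grasp_force: 0.0
```

Request:
send_rows --targets '[{"gripper": 1,"x": 0,"y": -3,"z": -2,"ax": 0,"ay": 0,"az": 0},{"gripper": 1,"x": 0,"y": -3,"z": -2,"ax": 0,"ay": 0,"az": 0},{"gripper": 1,"x": 0,"y": 0,"z": 0,"ax": 0,"ay": 0,"az": 0}]'

```text
clock: 15.8
position: [456.3, 154.0, 136.6]
ee_rot: [0.993, 0.116, 0.005, -0.002]
contact_force: [1.3, 0.7, -0.1]
gripper_width: -0.3
grasp_force: 0.0
```

```bash
python3 -c "
from h import *
out=[]
for n,b,c in(('side',(280,195,60,40),(140,225)),('top',(270,180,70,50),(140,230))):
    im,d=arm.get_image(n)
    out.append(im[c[0]:c[0]+130,c[1]:c[1]+130])
    r=blank(n,im,b);print(n,r,tojig(J,cv2.boxPoints(r)).round(1).tolist())
cv2.imwrite('pics/f.png',cv2.resize(np.hstack(out),None,fx=3,fy=3,interpolation=cv2.INTER_CUBIC)[:,:,::-1])
st()"
```

```text
side ((575.9364624023438, -73.40573120117188), (51.05290603637695, 58.89126205444336), 12.720779418945312) [[-27.8, 32.0], [-28.0, -26.9], [23.0, -27.1], [23.3, 31.8]]
top ((576.5144653320312, -73.28280639648438), (42.95649719238281, 58.269798278808594), 13.359894752502441) [[-23.5, 31.5], [-23.0, -26.8], [19.9, -26.5], [19.5, 31.8]]
t 15.9 jig [[-71.3 247.5]] z 132.8 yawerr deg 0.19 tilt [0.0021 0.0012] F [-0.2 -0.3 -0.6] Fjig [[-0.3 -0.2]]
```

View pics/f.png

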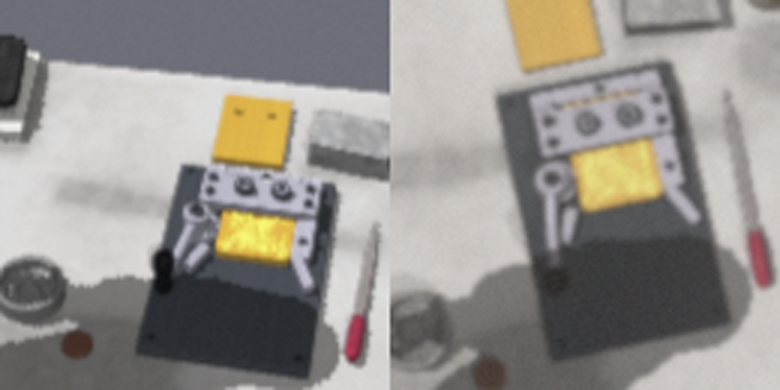

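```bash
python3 -c "
from h import *
for n,k,p in(('top',(230+164/3,140+274/3),(230+160/3,140+179/3)),('side',(225+162/3,140+252/3),(225+195/3,140+210/3))):
    a=tojig(J,px2w(n,[k],63))[0];b=tojig(J,px2w(n,[p],38))[0]
    print(n,a,b,np.linalg.norm(a-b),np.arctan2(a[1]-b[1],a[0]-b[0])-np.pi/3)
b=cv2.imread('pics/f.png')
# row profile across rails/plate at channel, top view, jig x=-5, z=18
im,d=arm.get_image('top');m=arm.camera_model('top');T=np.linalg.inv(np.array(m['cam_to_world']))
for y in np.arange(-44,44,2.):
    w=toworld(J,[[8,y]])[0];c=T@np.r_[w,18,1];u=m['fx']*c[0]/c[2]+m['cx'];v=m['fy']*c[1]/c[2]+m['cy']
    print(y,cv2.getRectSubPix(im,(1,1),(u,v))[0,0].tolist(),end='; ')
"
```

```text
top [-68.89273922  63.88588505] [ 0.8438731  50.53754553] 71.00262857734823 1.9052718813003462
side [-70.45240617  64.22232251] [-0.73740237 50.48117114] 71.05632270036692 1.8997850774505245
-44.0 [141, 139, 144]; -42.0 [171, 169, 176]; -40.0 [186, 180, 188]; -38.0 [188, 183, 192]; -36.0 [186, 182, 192]; -34.0 [186, 182, 190]; -32.0 [188, 181, 185]; -30.0 [192, 178, 167]; -28.0 [200, 175, 138]; -26.0 [210, 178, 115]; -24.0 [219, 192, 110]; -22.0 [224, 209, 118]; -20.0 [227, 216, 123]; -18.0 [224, 206, 117]; -16.0 [223, 200, 114]; -14.0 [223, 199, 115]; -12.0 [224, 199, 115]; -10.0 [224, 198, 114]; -8.0 [223, 197, 113]; -6.0 [223, 200, 114]; -4.0 [222, 200, 114]; -2.0 [222, 205, 116]; 0.0 [225, 210, 120]; 2.0 [226, 214, 122]; 4.0 [227, 214, 124]; 6.0 [227, 212, 122]; 8.0 [226, 211, 121]; 10.0 [226, 211, 122]; 12.0 [226, 212, 122]; 14.0 [225, 210, 120]; 16.0 [226, 208, 120]; 18.0 [227, 214, 124]; 20.0 [228, 218, 127]; 22.0 [229, 219, 127]; 24.0 [226, 210, 121]; 26.0 [222, 198, 113]; 28.0 [213, 182, 109]; 30.0 [194, 166, 113]; 32.0 [170, 152, 125]; 34.0 [149, 140, 135]; 36.0 [139, 136, 140]; 38.0 [141, 138, 143]; 40.0 [149, 145, 152]; 42.0 [138, 136, 141];
```

```bash
python3 -c "
from bench import arm
print(arm.job_done())"
```

```text
the job is handed in; nothing more can be done
None
```

The job is handed in, but the call returned no verdict. The plate was pushed home until it hit a hard stop and looks to be against the fence. The lever measures about 1.90 rad, so it is closed. The arm is clear of everything, and I saw none of the other things moved.

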